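Load the reagent star wheel in order of use

ROBOT

A 6-joint arm with a two-finger parallel gripper is mounted at the origin on a cart in front of the work surface, level with it; the furniture and walls round the work are solid. World frame = base frame: x ahead of the robot, y to its left, z up, the work surface at z = 0. Lengths are in m, angles in rad, forces in N, time in s.
With the tool pointing down it reaches from about 0.375 to 0.975 m from the base axis. Payload 3.8 kg.
Tool frame: the origin (TCP) lies on the mounting face of the last link; the fingertips stand 173 mm ahead of it and the grasp point (between the pads) lies 155 mm ahead of it (bot.hold_point_z is the distance from the TCP to the grasp point, in m); z points along the fingers, y is the line along which they close (so a half turn about z gives the same grasp; the last joint's range is limited). The gripper opens to 85 mm and grips with 20 to 120 N. Pads are 22 mm wide; open, the fingers measure 114 mm over their backs; the gripper's body (76 mm by 85 mm) begins 54 mm behind the grasp point. The pads swing forward as they close: fully open they stand 13 mm farther back than shut.
Start: joints at [-0.037, 0.264, 1.604, -0, 1.274, -0.037], TCP at [0.675, -0, 0.405] pointing down, gripper open.
Joint ranges: [-2.63, 2.63], [-0.94, 2.18], [0.31, 2.57], [-1.31, 4.45], [0, 2.66], [-2.55, 2.55]. Speed limits (rad/s): [2.57, 2.57, 3.14, 3.14, 3.14, 3.14].

INTERFACE

Orientations are given as a rotation vector (axis times angle).
In Python, from workcell import bot, optics gives the robot as it stands.
- The arm moves only by the shell command python3 -m jog 'ROWS' [OPENING] [FORCE]. ROWS is JSON, a list of rows, each an object of numbers: "dx", "dy", "dz": the shift along the tool's x, y, z in mm; "ax", "ay", "az": the turn, a rotation vector about the tool's x, y, z in degrees. A call has 1 to 20 rows; each row shifts and turns the commanded pose from where the row before left it, along the tool's axes as they then stand; what a row does not reach is not made up. A row lasts 1/12 s, in which the tool goes at most 41.7 mm and 7.16 degrees, less where a joint would pass 70% of its speed; a pose out of reach is approached as far as the arm can. A call with a gripper value outside its range is refused whole. OPENING is the opening, from 0 (shut) to 1 (fully open), set as the call begins (- or left out, the last holds). The fingers move at their own pace and stop on an object; FORCE is the grip in N (left out, the last holds). Time passes only in rows, so rows that do not move let the fingers close. It gives the time, the measured TCP pose, the force, the opening and the grip force at its end, in the units of the state.
- bot.read_state(): the state, without advancing time (a new reading comes with each control period).
- optics.read_camera(name): name is "side" or "top" or "wrist"; returns a dict with "img" (420x560x3 uint8, red, green, blue), "vertical_fov" (degrees; the focal length in pixels is half the picture's height over the tangent of half this angle, whatever the lens; pixels are square), "cx", "cy" (the principal point, pixels), "R" (3x3) and "t" (3): a world point X has camera coordinates R X + t; the wrist camera has in their place "tool_from_camera" (4x4, takes a point from camera to tool coordinates, whose origin is the TCP and whose axes are the flange's). Camera axes: x right, y down, z forward; pixel columns grow to the right and rows downward; lengths in m; the calibration is good to about 2 mm. A picture is of the moment at which its call begins: read the wrist's pose just before it. There is no depth.
- bot.finish_job(): hands the job in; it is judged then, once.
The state is a dict: "time": time; "q": joint angles; "joint_vel": joint speeds; "joint_torque": joint torques, N m; "tool_pos": TCP position; "tcp_rot": TCP orientation; "wrist_force": force on the tool from outside, world axes, zero at the start; "torque": the same for the moment, N m; "width": opening from 0.0 (shut) to 1.0 (fully open); "grip_force": force on a finger pad.
Only numpy, scipy, OpenCV 4.12 (cv2) and the standard library are available. Lean on these libraries where they do the work, as an engineer would, in place of code of your own. Each camera call takes 0.05 s, during which the arm holds its last target. There are 200 camera calls.

TASK

Load the two reagent vials into the star wheel in their order of use, through the gate in its guide rail: turn the wheel until the one-dot pocket is at the gate and slide the smaller vial fully home in it, then index the wheel so that the two-dot pocket clicks in at the gate and slide the larger vial fully home in that. Slide both vials over the deck, upright, without lifting them; finish with each standing home in its own pocket, and leave the other things on the bench where they are.

Things in the scene. Friction and masses are not known exactly. Their poses are not given: they have to be found in the camera images.
- loader: Star-wheel vial loader, fixed to the bench: aluminium deck plate 340 x 212 mm, its top 10 mm above the bench. Origin on the wheel's axis at bench level. The deck runs from x = -235 to +105 mm and y = -106 to +106 mm; its -x end is the bare apron where the vials wait, then come the lane, the gate and, round the origin, the wheel. A heater 144 mm high stands to its right (-y).
- star_wheel (a joint): Turn of the star wheel about the vertical axis through the loader's origin, rad, growing counter-clockwise from above: 0 = one-dot pocket at the gate, +1.047 = two-dot, -1.047 = six-dot. Turns endlessly both ways. A sprung detent holds it, within 0.05 rad, every 1.047 rad: about 3 N at a pin takes it over; past half the step it snaps on to the next position by itself.
- hub (a point): Middle of the wheel's top face, on its axis, 36 mm above the bench; turns with the wheel, its x axis points away from the one-dot pocket. White plate 148 mm across, from 26 to 36 mm above the bench, with a hub cap 27 mm across and 48 mm high. Six open pockets in its rim, 60 degrees apart, are numbered clockwise from above by 1 to 6 black dots on the plate inside each pocket.
- pin (a point): Top of one of the wheel's six alike steel push pins: 10 mm thick, 48 mm from the axis, standing from the plate (36 mm) up to 70 mm above the bench, midway between neighbouring pockets. This one stands between the one-dot and six-dot pockets, 30 degrees counter-clockwise (from above) of the one-dot pocket; the others follow every 60 degrees.
- gate (a point): Point on the deck at the gate, 62 mm from the wheel's axis in the loader's -x direction: where a pocket's centre stands when it is at the gate. The gate is the one gap in the round guide rail (8 mm steel bar, its top 36 mm above the bench) that bends round the wheel, inner face 81 mm from the axis, and keeps the vials in their pockets.
- lane_mouth (a point): Point on the deck in the middle of the lane's open end, 128 mm from the wheel's axis in the loader's -x direction. The rail's ends form the lane along the loader's x: 50 mm clear from x = -81 to -100 mm, flaring to 92 mm at x = -128 (bar ends at -132 mm). Rail posts outside the lane and the ring are up to 41 mm high above the bench.
- pocket_1 (a point): Centre of the one-dot pocket at deck height (10 mm above the bench), turning with the wheel: where the middle of a vial's underside stands when it is home. A pocket is a round-bottomed notch 37 mm wide, centred 62 mm from the axis, its mouth flared to 44 mm. Vials stand on the deck, not on the wheel, and are swept along by it inside the rail.
- pocket_2 (a point): Centre of the two-dot pocket, likewise; 60 degrees clockwise of pocket_1 seen from above.
- small_vial: The smaller vial: white plastic, round, 30 mm in diameter and 62 mm high (body straight to 48 mm, then a ribbed screw cap of 24 mm), about 42 g. Origin at the centre of its underside, z up. Stands on the apron of the deck.
- large_vial: The larger vial: brown glass, round, 34 mm in diameter and 70 mm high (body straight to 54 mm, then a ribbed screw cap of 26 mm), about 49 g. Origin at the centre of its underside, z up. Stands on the apron of the deck. It and the smaller vial may stand either way round, side by side.
- trough: Bystander: open white reagent trough, 50 x 126 x 30 mm, on the bench. Origin at the centre of its underside, long side along y.
- petri: Bystander: petri dish, 90 mm across, 15 mm high, on the bench. Origin at the centre of its underside.
- forceps: Bystander: steel forceps, 14 x 125 x 9 mm, lying on the bench. Origin at the centre of the underside, long side along y.
- subs_vial: Bystander: a vial on the bare bench beside the loader (not on its deck), 30 mm in diameter and 62 mm high. Not to be loaded. Origin at the centre of its underside.
- strip_washer: Fixed furniture to the left of the loader, not part of the job: plate washer, 200 mm high at the back, its clear cover 155 mm high. Origin on the bench under its middle; it reaches 191 mm to the front (-x) and 163 mm to its right (-y). Pass above it or in front of it.
Not all that is in view belongs to the job. What is shaped like the large_vial but orange or yellow is not meant.

How it is judged:
By the outcome, as a careful person would: the job done as asked, in the order asked, and still so for the second after the job is handed in, with the robot touching nothing.
It also fails if it takes over 72 s, if anything falls off the work surface, if the arm or the gripper's body presses on something with over 40 N, if the wrist force passes 120 N, or if a joint passes its speed limit or range.

## Working session

There is one attempt and no reset: what is moved stays moved. The work goes in short steps, Python scripts to look and compute and a shell command to move; the robot and the scene stay as the last step left them, time stands still between calls to the robot, and variables do not carry over. Pictures are saved under pics/ and viewed, at most 10 in all, crops included, and the job is handed in when it is done.

```bash
mkdir -p pics; ls; cat > h.py <<'E'
import numpy as np, cv2
from workcell import bot, optics
from scipy.spatial.transform import Rotation as Ro
def cam(name):
    s=bot.read_state(); c=optics.read_camera(name)
    c['f']=210/np.tan(np.radians(c['vertical_fov'])/2)
    if 'R' not in c or name=='wrist':
        T=np.eye(4);T[:3,:3]=Ro.from_rotvec(s['tcp_rot']).as_matrix();T[:3,3]=s['tool_pos']
        W=T@np.array(c['tool_from_camera']); c['R']=W[:3,:3].T; c['t']=-W[:3,:3].T@W[:3,3]
    c['R']=np.array(c['R']);c['t']=np.array(c['t'])
    return c
def ray(c,u,v,z):
    d=c['R'].T@np.array([(u-c['cx'])/c['f'],(v-c['cy'])/c['f'],1]); o=-c['R'].T@c['t']
    return o+d*(z-o[2])/d[2]
def proj(c,X):
    p=c['R']@np.array(X)+c['t']; return c['f']*p[:2]/p[2]+[c['cx'],c['cy']]
def save(c,n): cv2.imwrite('pics/'+n,c['img'][:,:,::-1])
E
python3 - <<'E'
from h import *
for n in('top','side','wrist'):
    c=cam(n);save(c,n+'0.png');print(n,c['f'],c['cx'],c['cy'],-c['R'].T@c['t'],c['R'][2], [k for k in c])
print(bot.read_state())
E
```

```text
pics
top 442.8658222605746 281.8242385949031 208.55437122280628 [ 0.4401495  -0.08725881  1.26592084] [ 0.09771857 -0.02026456 -0.99500775] ['img', 'vertical_fov', 'cx', 'cy', 'R', 't', 'f']
side 467.55792178272293 285.28787295277255 203.22728846803574 [-0.09680029  0.82842412  0.54244916] [ 0.53635333 -0.75483632 -0.37755429] ['img', 'vertical_fov', 'cx', 'cy', 'R', 't', 'f']
wrist 297.06026826468826 277.85235867710503 208.5576661030382 [0.67434637 0.07114377 0.37393987] [-0.00209839 -0.28101796 -0.95970022] ['img', 'vertical_fov', 'cx', 'cy', 'tool_from_camera', 'f', 'R', 't']
{'time': 0.15, 'q': array([-3.69183222e-02,  2.64589229e-01,  1.60507957e+00, -5.04484913e-07,
        1.27369408e+00, -3.69156124e-02]), 'joint_vel': array([-0.00228519, -0.00198159, -0.00293607, -0.00011785, -0.00167907,
       -0.00020439]), 'joint_torque': array([-4.44535381e-04, -5.15905774e+01, -3.67958951e+01, -2.06692371e-04,
        8.09489022e-03,  2.50629785e-05]), 'tool_pos': array([ 6.74733231e-01, -4.44775383e-06,  4.03631197e-01]), 'tcp_rot': array([-2.22052697e+00, -2.22052128e+00,  1.89208600e-03]), 'wrist_force': array([0.91669144, 0.51608687, 0.36974547]), 'torque': array([-0.03160255, -0.01182014,  0.03717965]), 'grip_force': 0.0, 'width': 0.9975996302095965}
```

View pics/top0.png

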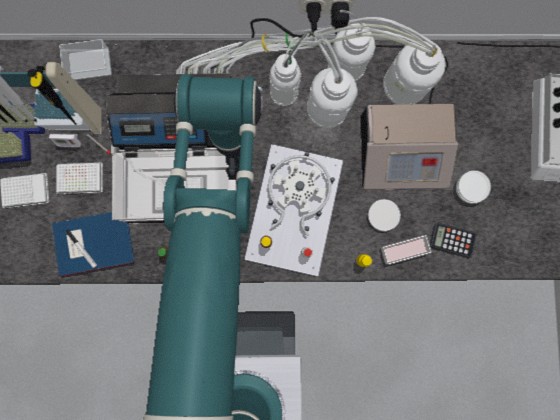

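View pics/wrist0.png

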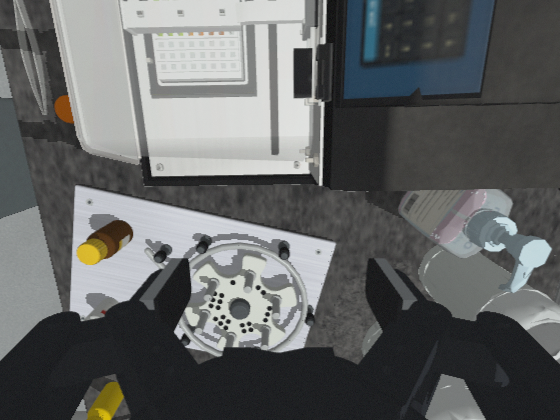

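View pics/side0.png

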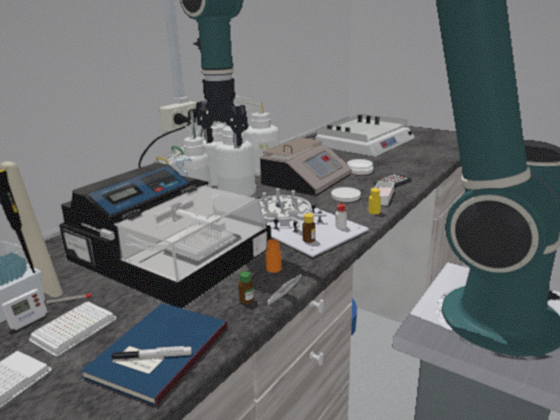

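The pictures show:
- **Top:** deck corners at about (272,146), (342,160), (318,274) and (246,259), with the wheel at (299,182). The large vial (yellow cap) is at (266,241) and the small vial (red cap) at (307,252).
- **Wrist:** hub cap at (240,307), large vial cap at (90,250).
- **Side:** large vial at (309,228), small vial at (341,217).

```bash
python3 - <<'E'
from h import *
c=cam('top')
for n,u,v,z in [('c1',272,146,.01),('c2',342,160,.01),('c3',318,274,.01),('c4',246,259,.01),('hub',299,184,.048),('large',266,241,.07),('small',307,252,.062)]:
    print(n,ray(c,u,v,z).round(3))
w=cam('wrist')
for n,u,v,z in [('c',76,186,.01),('c2',336,242,.01),('hub',240,307,.048),('large',90,250,.07)]: print(n,ray(w,u,v,z).round(3))
E
```

```text
c1 [ 0.745 -0.086  0.01 ]
c2 [ 0.703 -0.288  0.01 ]
c3 [ 0.378 -0.213  0.01 ]
c4 [ 0.421 -0.011  0.01 ]
hub [ 0.628 -0.16   0.048]
large [ 0.47  -0.068  0.07 ]
small [ 0.44  -0.179  0.062]
c [ 0.421 -0.006  0.01 ]
c2 [ 0.751 -0.082  0.01 ]
hub [ 0.626 -0.154  0.048]
large [ 0.465 -0.066  0.07 ]
```

```bash
python3 -m jog '[{"dx":-25,"dy":-22},{"dx":-25,"dy":-22},{"dx":-25,"dy":-22},{"dx":-25,"dy":-22},{"dx":-25,"dy":-22},{"dx":-25,"dy":-22},{},{},{}]'
python3 - <<'E'
from h import *
c=cam('wrist'); save(c,'wrist1.png'); np.save('w1.npy',{k:c[k] for k in('img','f','cx','cy','R','t')},allow_pickle=True)
E
```

```text
invalid input
```

View pics/wrist1.png

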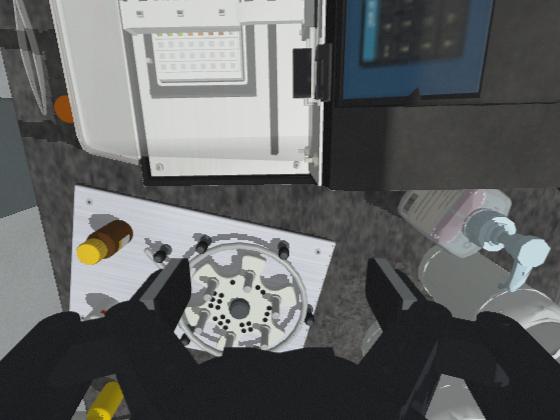

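The picture is unchanged because the empty rows were refused, so I'll send zero rows instead.

```bash
python3 -m jog '[{"dx":-25,"dy":-22},{"dx":-25,"dy":-22},{"dx":-25,"dy":-22},{"dx":-25,"dy":-22},{"dx":-25,"dy":-22},{"dx":-25,"dy":-22},{"dx":0},{"dx":0},{"dx":0}]'
python3 - <<'E'
from h import *
c=cam('wrist'); save(c,'wrist2.png'); np.save('w1.npy',{k:c[k] for k in('img','f','cx','cy','R','t')},allow_pickle=True)
E
```

```text
invalid input
```

View pics/wrist2.png

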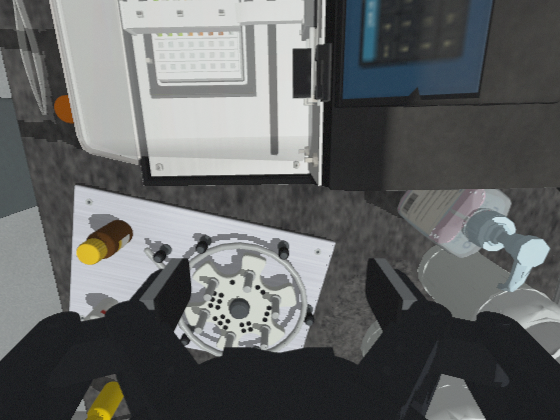

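It was refused again, so perhaps each row needs all six keys.

```bash
python3 -m jog '[{"dx":-25,"dy":-22,"dz":0,"ax":0,"ay":0,"az":0},{"dx":-25,"dy":-22,"dz":0,"ax":0,"ay":0,"az":0},{"dx":-25,"dy":-22,"dz":0,"ax":0,"ay":0,"az":0},{"dx":-25,"dy":-22,"dz":0,"ax":0,"ay":0,"az":0},{"dx":-25,"dy":-22,"dz":0,"ax":0,"ay":0,"az":0},{"dx":-25,"dy":-22,"dz":0,"ax":0,"ay":0,"az":0},{"dx":0,"dy":0,"dz":0,"ax":0,"ay":0,"az":0},{"dx":0,"dy":0,"dz":0,"ax":0,"ay":0,"az":0},{"dx":0,"dy":0,"dz":0,"ax":0,"ay":0,"az":0}]'; python3 -m jog --help | head -30
```

```text
time: 1.1
tool_pos: [0.5432, -0.15, 0.405]
tcp_rot: [2.222, 2.22, 0.001]
wrist_force: [-1.3, 0.1, 0.5]
width: 1.0
grip_force: 0.0invalid input: not JSON, or not a number
```

```bash
python3 - <<'E'
from h import *
c=cam('wrist'); save(c,'wrist3.png'); np.save('w1.npy',{k:c[k] for k in('img','f','cx','cy','R','t')},allow_pickle=True)
E
```

```text
(no output)
```

View pics/wrist3.png

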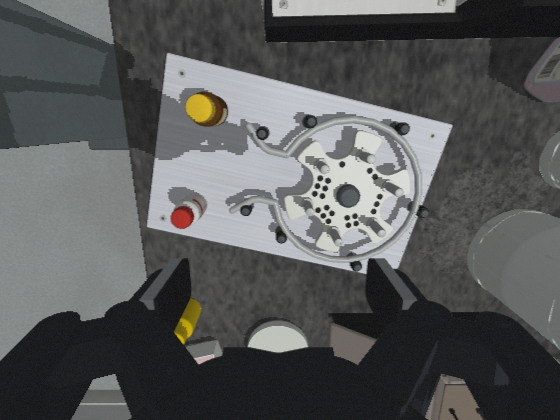

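The wrist view shows deck corners at (167,53), (452,125) and (148,227) and the hub cap at (347,196). The dots ring the hub. The large vial's cap is at (201,108), the small vial's red cap at (181,217), and the gate opens to the left of the wheel at about (280,180).

```bash
cat >> h.py <<'E'
def blobs(m,amin=5):
    n,l,s,ce=cv2.connectedComponentsWithStats(m.astype(np.uint8))
    return [(s[i,4],ce[i],l==i) for i in range(1,n) if s[i,4]>=amin]
E
python3 - <<'E'
from h import *
c=np.load('w1.npy',allow_pickle=True).item(); im=c['img'].astype(int)
hsv=cv2.cvtColor(c['img'],cv2.COLOR_RGB2HSV)
g=im.max(2)
# hub cap
sub=(g<95)
hub=[b for b in blobs(sub,60) if np.hypot(*(b[1]-[347,196]))<8][0]
H=ray(c,*hub[1],.048); print('hub',hub[0],hub[1],H)
# deck edges: fit lines on gradient via bright mask
e=lambda p:ray(c,*p,.01)
def edge(p,q,n=25):
    p=np.array(p,float);q=np.array(q,float);d=(q-p)/np.linalg.norm(q-p);nn=np.array([-d[1],d[0]]);out=[]
    gray=cv2.GaussianBlur(c['img'],(3,3),0).max(2).astype(np.float32)
    for s in np.linspace(.08,.92,n):
        k=np.arange(-7,7.01,.5);P=p+(q-p)*s+k[:,None]*nn
        v=cv2.remap(gray,P[:,0].astype(np.float32)[None],P[:,1].astype(np.float32)[None],1)[0]
        i=np.argmax(abs(np.diff(v)));out.append(e(P[i]+.25*nn)[:2])
    out=np.array(out,np.float32);l=cv2.fitLine(out,cv2.DIST_HUBER,0,.001,.001).ravel();return l
for n,p,q in[('left+y',(167,53),(452,125)),('apron',(167,53),(148,227)),('right',(148,227),(350,272))]:
    l=edge(p,q); d=l[:2]*np.sign(l[0] if n!='apron' else l[1]); nn=np.array([-d[1],d[0]])
    print(n,'ang',np.degrees(np.arctan2(d[1],d[0])),'hub dist',np.dot(H[:2]-l[2:],nn))
# colour caps
for n,m,z in[('yel',(abs(hsv[:,:,0].astype(int)-24)<6)&(hsv[:,:,1]>200)&(g>120),.07),('red',((hsv[:,:,0]<8)|(hsv[:,:,0]>172))&(hsv[:,:,1]>150)&(g>90),.062)]:
    for b in blobs(m,60):
        (x,y),r=cv2.minEnclosingCircle(np.argwhere(b[2])[:,::-1].astype(np.float32))
        print(n,b[0],b[1].round(1),(round(x),round(y)),r,ray(c,*b[1],z).round(4))
yaw=np.radians(-13)
for b in blobs(g<70,3):
    P=ray(c,*b[1],.036)-H;r=np.hypot(*P[:2])
    if b[0]<60 and .012<r<.06: print('dot',b[0],b[1].round(),'r',round(r*1000),'ang rel loader',round(np.degrees(np.arctan2(P[1],P[0])-yaw)%360))
E
```

```text
hub 290 [345.48965517 194.62068966] [ 0.61990412 -0.15842357  0.048     ]
left+y ang -13.26788 hub dist -0.1039574048493326
apron ang 76.850945 hub dist -0.23011193068658395
right ang -13.23127 hub dist 0.10702130571013588
yel 437 [199.2 107.6] (199, 108) 13.648719787597656 [ 0.4668 -0.0656  0.07  ]
yel 354 [188.6 324. ] (190, 323) 21.360109329223633 [ 0.435  -0.3133  0.07  ]
red 350 [181.9 217.5] (182, 217) 11.180439949035645 [ 0.4368 -0.1806  0.062 ]
dot 19 [342. 164.] r 33 ang rel loader 109
dot 16 [369. 170.] r 38 ang rel loader 55
dot 21 [375. 177.] r 40 ang rel loader 41
dot 18 [320. 178.] r 33 ang rel loader 162
dot 18 [328. 180.] r 24 ang rel loader 156
dot 18 [317. 186.] r 32 ang rel loader 179
dot 18 [325. 188.] r 23 ang rel loader 180
dot 17 [314. 193.] r 34 ang rel loader 195
dot 17 [322. 196.] r 25 ang rel loader 202
dot 16 [379. 196.] r 43 ang rel loader 6
dot 15 [376. 204.] r 43 ang rel loader 354
dot 16 [326. 207.] r 26 ang rel loader 237
dot 17 [318. 210.] r 36 ang rel loader 229
dot 18 [373. 211.] r 44 ang rel loader 341
dot 16 [332. 213.] r 28 ang rel loader 257
dot 15 [323. 215.] r 36 ang rel loader 244
dot 16 [355. 216.] r 33 ang rel loader 311
dot 14 [347. 218.] r 32 ang rel loader 294
dot 18 [328. 221.] r 39 ang rel loader 258
dot 16 [356. 223.] r 42 ang rel loader 307
dot 17 [348. 225.] r 41 ang rel loader 294
```

The six-dot pocket is at the gate, so the wheel sits at -60° and needs +60° CCW. From the deck edges the hub is at about (0.624, -0.161) with a yaw of -13.25°. I'll turn the tool so its y lies along loader +y and its x along loader -x, then look again from there with the fingers closed.

```bash
python3 -m jog '[{"dx":0,"dy":0,"dz":0,"ax":0,"ay":0,"az":-7},{"dx":0,"dy":0,"dz":0,"ax":0,"ay":0,"az":-7},{"dx":0,"dy":0,"dz":0,"ax":0,"ay":0,"az":-7},{"dx":0,"dy":0,"dz":0,"ax":0,"ay":0,"az":-7},{"dx":0,"dy":0,"dz":0,"ax":0,"ay":0,"az":-7},{"dx":0,"dy":0,"dz":0,"ax":0,"ay":0,"az":-7},{"dx":0,"dy":0,"dz":0,"ax":0,"ay":0,"az":-7},{"dx":0,"dy":0,"dz":0,"ax":0,"ay":0,"az":-7},{"dx":0,"dy":0,"dz":0,"ax":0,"ay":0,"az":-7},{"dx":0,"dy":0,"dz":0,"ax":0,"ay":0,"az":-7},{"dx":0,"dy":0,"dz":0,"ax":0,"ay":0,"az":-7},{"dx":0,"dy":0,"dz":0,"ax":0,"ay":0,"az":0},{"dx":0,"dy":0,"dz":0,"ax":0,"ay":0,"az":0},{"dx":0,"dy":0,"dz":0,"ax":0,"ay":0,"az":0}]' 0 40
cat >> h.py <<'E'
HUB=np.array([.6243,-.1610]); YAW=np.radians(-13.25)
XH=np.array([np.cos(YAW),np.sin(YAW)]); YH=np.array([-XH[1],XH[0]])
def lo(P): d=(np.array(P)[:2]-HUB)*1000; return np.round([d@XH,d@YH],1)
def wo(x,y,z): return [*(HUB+(x*XH+y*YH)/1000),z/1000]
def tcp():
    s=bot.read_state();R=Ro.from_rotvec(s['tcp_rot']).as_matrix();print('t',s['time'],'tcp loader',lo(s['tool_pos']),'z',round(s['tool_pos'][2]*1000,1),'toolx rel -x deg',round(np.degrees(np.arctan2(-R[:2,0]@YH,-R[:2,0]@XH)),2),'z',R[:,2].round(3),'F',s['wrist_force'].round(1),'w',round(s['width'],3))
E
python3 - <<'E'
from h import *
tcp(); print(bot.read_state()['q'].round(2))
c=cam('wrist'); save(c,'wrist4.png'); im=c['img'].copy()
for x,y,z in [(-235,106,10),(-235,-106,10),(105,106,10),(105,-106,10),(0,0,48),(-175,57,70),(-178,-62,62),(-132,46,36),(-132,-46,36),(-81,25,36),(-81,-25,36),(-62,0,10)]:
    p=proj(c,wo(x,y,z));cv2.circle(im,tuple(int(round(v)) for v in p),3,(0,255,0),1)
cv2.imwrite('pics/wrist4o.png',im[:,:,::-1])
E
```

```text
time: 2.32
tool_pos: [0.5435, -0.1493, 0.4045]
tcp_rot: [-0.358, -3.121, -0.0]
wrist_force: [-0.5, 0.2, -0.4]
width: -0.002
grip_force: 0.0
t 2.3167 tcp loader [-81.3  -7.1] z 404.5 toolx rel -x deg 0.15 z [-0.  0. -1.] F [-0.5  0.2 -0.4] w -0.002
[-0.31  0.05  1.85  0.    1.24 -1.65]
```

View pics/wrist4o.png

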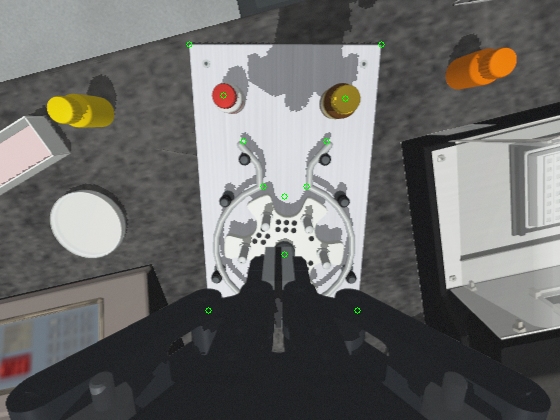

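The projected loader model (green) lands on the deck corners, rail ends and hub, so the calibration holds. The vial caps are at (223,96) for the small one and (342,100) for the large one. Next I'll drop beside the pin at 150° and push it along -y.

```bash
python3 -m jog '[{"dx":-18,"dy":28,"dz":0,"ax":0,"ay":0,"az":0},{"dx":-17,"dy":29,"dz":0,"ax":0,"ay":0,"az":0},{"dx":0,"dy":0,"dz":30,"ax":0,"ay":0,"az":0},{"dx":0,"dy":0,"dz":30,"ax":0,"ay":0,"az":0},{"dx":0,"dy":0,"dz":30,"ax":0,"ay":0,"az":0},{"dx":0,"dy":0,"dz":30,"ax":0,"ay":0,"az":0},{"dx":0,"dy":0,"dz":30,"ax":0,"ay":0,"az":0},{"dx":0,"dy":0,"dz":30,"ax":0,"ay":0,"az":0},{"dx":0,"dy":0,"dz":0,"ax":0,"ay":0,"az":0},{"dx":0,"dy":0,"dz":0,"ax":0,"ay":0,"az":0}]'; python3 -c "
from h import *
tcp()"
```

```text
time: 3.2
tool_pos: [0.5889, -0.102, 0.2228]
tcp_rot: [-0.357, -3.116, -0.001]
wrist_force: [-0.1, 0.3, 1.1]
width: -0.001
grip_force: 0.0
t 3.2 tcp loader [-48.   49.3] z 222.8 toolx rel -x deg 0.19 z [-0.005  0.001 -1.   ] F [-0.1  0.3  1.1] w -0.001
```

```bash
python3 -m jog '[{"dx":0,"dy":-4,"dz":0,"ax":0,"ay":0,"az":0},{"dx":0,"dy":-4,"dz":0,"ax":0,"ay":0,"az":0},{"dx":0,"dy":-4,"dz":0,"ax":0,"ay":0,"az":0},{"dx":0,"dy":-4,"dz":0,"ax":0,"ay":0,"az":0},{"dx":0,"dy":-4,"dz":0,"ax":0,"ay":0,"az":0},{"dx":0,"dy":-4,"dz":0,"ax":0,"ay":0,"az":0},{"dx":0,"dy":-4,"dz":0,"ax":0,"ay":0,"az":0},{"dx":0,"dy":-4,"dz":0,"ax":0,"ay":0,"az":0},{"dx":0,"dy":-4,"dz":0,"ax":0,"ay":0,"az":0},{"dx":0,"dy":-4,"dz":0,"ax":0,"ay":0,"az":0},{"dx":0,"dy":-4,"dz":0,"ax":0,"ay":0,"az":0},{"dx":0,"dy":-4,"dz":0,"ax":0,"ay":0,"az":0},{"dx":0,"dy":-3,"dz":0,"ax":0,"ay":0,"az":0},{"dx":0,"dy":0,"dz":0,"ax":0,"ay":0,"az":0},{"dx":0,"dy":0,"dz":0,"ax":0,"ay":0,"az":0},{"dx":0,"dy":0,"dz":0,"ax":0,"ay":0,"az":0},{"dx":0,"dy":0,"dz":0,"ax":0,"ay":0,"az":0}]'; python3 -c "
from h import *
tcp()"
```

```text
time: 4.62
tool_pos: [0.5788, -0.1524, 0.2254]
tcp_rot: [0.356, 3.12, -0.001]
wrist_force: [0.8, -0.1, -0.4]
width: 0.002
grip_force: 0.0
t 4.6167 tcp loader [-46.3  -2.1] z 225.4 toolx rel -x deg 0.24 z [ 0.001 -0.001 -1.   ] F [ 0.8 -0.1 -0.4] w 0.002
```

```bash
python3 -m jog '[{"dx":0,"dy":4,"dz":-10,"ax":0,"ay":0,"az":0},{"dx":0,"dy":0,"dz":-30,"ax":0,"ay":0,"az":0},{"dx":0,"dy":0,"dz":-35,"ax":0,"ay":0,"az":0},{"dx":10,"dy":0,"dz":-35,"ax":0,"ay":0,"az":0},{"dx":15,"dy":0,"dz":-30,"ax":0,"ay":0,"az":0},{"dx":20,"dy":0,"dz":-25,"ax":0,"ay":0,"az":0},{"dx":10,"dy":0,"dz":0,"ax":0,"ay":0,"az":0},{"dx":0,"dy":0,"dz":0,"ax":0,"ay":0,"az":0},{"dx":0,"dy":0,"dz":0,"ax":0,"ay":0,"az":0}]'
cat >> h.py <<'E'
def wheel(c,n):
    tcp(); save(c,n)
    g=c['img'].max(2)
    for b in blobs(g<75,3):
        l=lo(ray(c,*b[1],.036)); r=np.hypot(*l)
        if b[0]<60 and 15<r<48: print('dot',b[0],b[1].round(),'r',round(r),'ang',round(np.degrees(np.arctan2(l[1],l[0]))%360))
def caps(c):
    hsv=cv2.cvtColor(c['img'],cv2.COLOR_RGB2HSV).astype(int);g=hsv[:,:,2]
    for n,m,z in[('large',(abs(hsv[:,:,0]-24)<6)&(hsv[:,:,1]>180)&(g>100),.07),('small',((hsv[:,:,0]<8)|(hsv[:,:,0]>172))&(hsv[:,:,1]>150)&(g>90),.062)]:
        for b in blobs(m,60):
            l=lo(ray(c,*b[1],z))
            if abs(l[1])<100 and l[0]>-235 and l[0]<100: print(n,b[0],b[1].round(),l)
E
python3 - <<'E'
from h import *
c=cam('wrist'); wheel(c,'wrist5.png'); caps(c)
E
```

```text
time: 5.37
tool_pos: [0.5254, -0.1355, 0.3899]
tcp_rot: [0.355, 3.121, -0.0]
wrist_force: [-0.5, 0.7, -1.1]
width: 0.002
grip_force: 0.0
t 5.4167 tcp loader [-101.9    2.2] z 388.9 toolx rel -x deg 0.26 z [-0.001  0.    -1.   ] F [-1.1  0.4 -0.1] w -0.001
dot 15 [278. 243.] r 37 ang 177
dot 14 [250. 256.] r 37 ang 238
dot 13 [246. 262.] r 38 ang 253
large 661 [337. 122.] [-173.3   57.3]
small 469 [213. 118.] [-177.   -61.2]
```

The one-dot pocket is now at the gate. Next, grip the small vial low.

```bash
python3 -m jog '[{"dx":25,"dy":-21,"dz":0,"ax":0,"ay":0,"az":0},{"dx":25,"dy":-21,"dz":0,"ax":0,"ay":0,"az":0},{"dx":25,"dy":-22,"dz":0,"ax":0,"ay":0,"az":0},{"dx":0,"dy":0,"dz":25,"ax":0,"ay":0,"az":0},{"dx":0,"dy":0,"dz":35,"ax":0,"ay":0,"az":0},{"dx":0,"dy":0,"dz":35,"ax":0,"ay":0,"az":0},{"dx":0,"dy":0,"dz":15,"ax":0,"ay":0,"az":0},{"dx":0,"dy":0,"dz":0,"ax":0,"ay":0,"az":0},{"dx":0,"dy":0,"dz":0,"ax":0,"ay":0,"az":0}]' 0.65 20; python3 -c "
from h import *
tcp()"
```

```text
time: 6.17
tool_pos: [0.4378, -0.181, 0.2775]
tcp_rot: [-0.355, -3.117, -0.003]
wrist_force: [-0.8, -0.2, 0.7]
width: 0.65
grip_force: 0.0
t 6.1667 tcp loader [-176.9  -62.2] z 277.5 toolx rel -x deg 0.25 z [-0.005  0.002 -1.   ] F [-0.8 -0.2  0.7] w 0.65
```

```bash
python3 -m jog '[{"dx":0,"dy":0,"dz":20,"ax":0,"ay":0,"az":0},{"dx":0,"dy":0,"dz":20,"ax":0,"ay":0,"az":0},{"dx":0,"dy":0,"dz":20,"ax":0,"ay":0,"az":0},{"dx":0,"dy":0,"dz":15,"ax":0,"ay":0,"az":0},{"dx":0,"dy":0,"dz":6,"ax":0,"ay":0,"az":0},{"dx":0,"dy":0,"dz":0,"ax":0,"ay":0,"az":0},{"dx":0,"dy":0,"dz":0,"ax":0,"ay":0,"az":0}]'
python3 -m jog '[{"dx":0,"dy":0,"dz":0,"ax":0,"ay":0,"az":0},{"dx":0,"dy":0,"dz":0,"ax":0,"ay":0,"az":0},{"dx":0,"dy":0,"dz":0,"ax":0,"ay":0,"az":0},{"dx":0,"dy":0,"dz":0,"ax":0,"ay":0,"az":0},{"dx":0,"dy":0,"dz":0,"ax":0,"ay":0,"az":0},{"dx":0,"dy":0,"dz":0,"ax":0,"ay":0,"az":0}]' 0 20; python3 -c "
from h import *
tcp()"
```

```text
time: 6.75
tool_pos: [0.4392, -0.1816, 0.1997]
tcp_rot: [0.355, 3.12, -0.001]
wrist_force: [0.1, 0.6, 0.2]
width: 0.652
grip_force: 0.0
time: 7.25
tool_pos: [0.4392, -0.1816, 0.2003]
tcp_rot: [0.355, 3.119, -0.001]
wrist_force: [0.4, 0.4, 6.6]
width: 0.342
grip_force: 20.5
t 7.25 tcp loader [-175.4  -62.5] z 200.3 toolx rel -x deg 0.25 z [ 0.003 -0.001 -1.   ] F [0.4 0.4 6.6] w 0.342
```

```bash
python3 -m jog '[{"dx":-3,"dy":6,"dz":0,"ax":0,"ay":0,"az":0},{"dx":-3,"dy":6,"dz":0,"ax":0,"ay":0,"az":0},{"dx":-3,"dy":6,"dz":0,"ax":0,"ay":0,"az":0},{"dx":-3,"dy":6,"dz":0,"ax":0,"ay":0,"az":0},{"dx":-3,"dy":6,"dz":0,"ax":0,"ay":0,"az":0},{"dx":-3,"dy":6,"dz":0,"ax":0,"ay":0,"az":0},{"dx":-3,"dy":6,"dz":0,"ax":0,"ay":0,"az":0},{"dx":-3,"dy":6,"dz":0,"ax":0,"ay":0,"az":0},{"dx":-3,"dy":6,"dz":0,"ax":0,"ay":0,"az":0},{"dx":-3,"dy":8,"dz":0,"ax":0,"ay":0,"az":0},{"dx":0,"dy":0,"dz":0,"ax":0,"ay":0,"az":0},{"dx":0,"dy":0,"dz":0,"ax":0,"ay":0,"az":0},{"dx":0,"dy":0,"dz":0,"ax":0,"ay":0,"az":0}]'; python3 -c "
from h import *
tcp(); c=cam('wrist');caps(c)"
```

```text
time: 8.33
tool_pos: [0.4826, -0.1277, 0.2002]
tcp_rot: [0.355, 3.118, -0.0]
wrist_force: [0.3, 1.1, 6.0]
width: 0.341
grip_force: 20.6
t 8.3333 tcp loader [-1.455e+02 -1.000e-01] z 200.2 toolx rel -x deg 0.25 z [ 0.003 -0.001 -1.   ] F [0.3 1.1 6. ] w 0.341
large 4776 [446. 251.] [-171.1   61.3]
small 2079 [278. 311.] [-139.8   -0.5]
```

```bash
python3 -m jog '[{"dx":0,"dy":0,"dz":0,"ax":0,"ay":0,"az":0},{"dx":0,"dy":0,"dz":0,"ax":0,"ay":0,"az":0},{"dx":0,"dy":0,"dz":0,"ax":0,"ay":0,"az":0},{"dx":0,"dy":0,"dz":-10,"ax":0,"ay":0,"az":0},{"dx":0,"dy":0,"dz":-25,"ax":0,"ay":0,"az":0},{"dx":0,"dy":0,"dz":-25,"ax":0,"ay":0,"az":0},{"dx":0,"dy":0,"dz":-15,"ax":0,"ay":0,"az":0},{"dx":20,"dy":0,"dz":0,"ax":0,"ay":0,"az":0},{"dx":20,"dy":0,"dz":0,"ax":0,"ay":0,"az":0},{"dx":0,"dy":0,"dz":0,"ax":0,"ay":0,"az":0},{"dx":0,"dy":0,"dz":0,"ax":0,"ay":0,"az":0}]' 0.48
python3 -m jog '[{"dx":0,"dy":0,"dz":0,"ax":0,"ay":0,"az":0},{"dx":0,"dy":0,"dz":0,"ax":0,"ay":0,"az":0},{"dx":0,"dy":0,"dz":25,"ax":0,"ay":0,"az":0},{"dx":0,"dy":0,"dz":30,"ax":0,"ay":0,"az":0},{"dx":0,"dy":0,"dz":20,"ax":0,"ay":0,"az":0},{"dx":0,"dy":0,"dz":0,"ax":0,"ay":0,"az":0},{"dx":0,"dy":0,"dz":0,"ax":0,"ay":0,"az":0}]' 0.14
python3 -c "
from h import *
tcp(); c=cam('wrist');caps(c); save(c,'wrist6.png')"
```

```text
time: 9.3
tool_pos: [0.4416, -0.1184, 0.274]
tcp_rot: [0.356, 3.121, -0.0]
wrist_force: [0.7, 0.6, 0.2]
width: 0.482
grip_force: 0.0
time: 9.88
tool_pos: [0.4423, -0.1185, 0.1977]
tcp_rot: [-0.355, -3.118, -0.001]
wrist_force: [-0.0, 0.6, 0.3]
width: 0.143
grip_force: 0.0
t 9.8833 tcp loader [-186.9   -0.3] z 197.7 toolx rel -x deg 0.25 z [-0.003  0.001 -1.   ] F [-0.   0.6  0.3] w 0.143
large 266 [390. 280.] [-202.7   40.6]
large 173 [436. 320.] [-185.3   60.3]
large 128 [393. 345.] [-173.7   45. ]
```

```bash
python3 -m jog '[{"dx":-6,"dy":0,"dz":0,"ax":0,"ay":0,"az":0},{"dx":-6,"dy":0,"dz":0,"ax":0,"ay":0,"az":0},{"dx":-6,"dy":0,"dz":0,"ax":0,"ay":0,"az":0},{"dx":-6,"dy":0,"dz":0,"ax":0,"ay":0,"az":0},{"dx":-6,"dy":0,"dz":0,"ax":0,"ay":0,"az":0},{"dx":-6,"dy":0,"dz":0,"ax":0,"ay":0,"az":0},{"dx":-6,"dy":0,"dz":0,"ax":0,"ay":0,"az":0},{"dx":-6,"dy":0,"dz":0,"ax":0,"ay":0,"az":0},{"dx":-6,"dy":0,"dz":0,"ax":0,"ay":0,"az":0},{"dx":-6,"dy":0,"dz":0,"ax":0,"ay":0,"az":0},{"dx":-6,"dy":0,"dz":0,"ax":0,"ay":0,"az":0},{"dx":-6,"dy":0,"dz":0,"ax":0,"ay":0,"az":0},{"dx":-4,"dy":0,"dz":0,"ax":0,"ay":0,"az":0},{"dx":-4,"dy":0,"dz":0,"ax":0,"ay":0,"az":0},{"dx":-4,"dy":0,"dz":0,"ax":0,"ay":0,"az":0},{"dx":0,"dy":0,"dz":0,"ax":0,"ay":0,"az":0},{"dx":0,"dy":0,"dz":0,"ax":0,"ay":0,"az":0}]'
python3 -c "
from h import *
tcp(); c=cam('wrist');caps(c); save(c,'wrist7.png')"
```

```text
time: 11.35
tool_pos: [0.5246, -0.1376, 0.1987]
tcp_rot: [0.356, 3.121, -0.0]
wrist_force: [-0.4, -0.0, -0.7]
width: 0.138
grip_force: 0.0
t 11.35 tcp loader [-1.025e+02 -1.000e-01] z 198.7 toolx rel -x deg 0.25 z [ 0. -0. -1.] F [-0.4 -0.  -0.7] w 0.138
large 6196 [476. 123.] [-173.9   62.8]
```

View pics/wrist7.png

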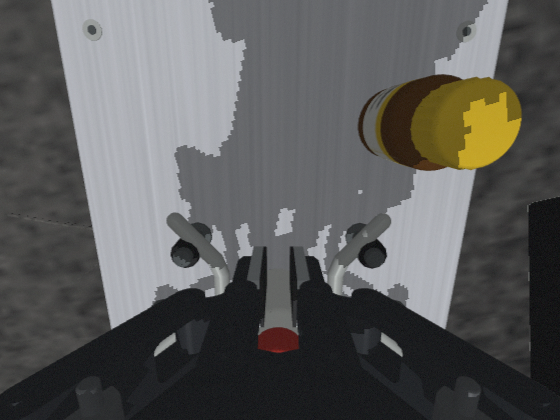

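The small vial stands centred between the fingers in the lane, with its red cap at (278,340). I'll push on in small steps and watch the force.

```bash
python3 -m jog '[{"dx":-3,"dy":0,"dz":0,"ax":0,"ay":0,"az":0},{"dx":-3,"dy":0,"dz":0,"ax":0,"ay":0,"az":0},{"dx":-3,"dy":0,"dz":0,"ax":0,"ay":0,"az":0},{"dx":-2,"dy":0,"dz":0,"ax":0,"ay":0,"az":0},{"dx":-2,"dy":0,"dz":0,"ax":0,"ay":0,"az":0},{"dx":0,"dy":0,"dz":0,"ax":0,"ay":0,"az":0},{"dx":0,"dy":0,"dz":0,"ax":0,"ay":0,"az":0}]'
python3 -c "
from h import *
tcp()"
python3 -m jog '[{"dx":-1,"dy":0,"dz":0,"ax":0,"ay":0,"az":0},{"dx":-1,"dy":0,"dz":0,"ax":0,"ay":0,"az":0},{"dx":0,"dy":0,"dz":0,"ax":0,"ay":0,"az":0}]'
python3 -c "
from h import *
tcp()"
```

```text
time: 11.98
tool_pos: [0.5372, -0.1404, 0.1987]
tcp_rot: [0.356, 3.121, -0.0]
wrist_force: [0.2, -0.0, 0.5]
width: 0.141
grip_force: 0.0
t 11.9833 tcp loader [-89.5   0. ] z 198.7 toolx rel -x deg 0.25 z [ 0. -0. -1.] F [ 0.2 -0.   0.5] w 0.141
time: 12.23
tool_pos: [0.539, -0.1409, 0.1987]
tcp_rot: [0.356, 3.121, -0.0]
wrist_force: [-0.9, -0.3, -0.1]
width: 0.137
grip_force: 0.2
t 12.2333 tcp loader [-87.6   0. ] z 198.7 toolx rel -x deg 0.25 z [ 0. -0. -1.] F [-0.9 -0.3 -0.1] w 0.137
```

```bash
python3 -m jog '[{"dx":-1,"dy":0,"dz":0,"ax":0,"ay":0,"az":0},{"dx":-1,"dy":0,"dz":0,"ax":0,"ay":0,"az":0},{"dx":0,"dy":0,"dz":0,"ax":0,"ay":0,"az":0},{"dx":0,"dy":0,"dz":0,"ax":0,"ay":0,"az":0}]'
python3 -c "
from h import *
tcp()"
python3 -m jog '[{"dx":-0.5,"dy":0,"dz":0,"ax":0,"ay":0,"az":0},{"dx":-0.5,"dy":0,"dz":0,"ax":0,"ay":0,"az":0},{"dx":0,"dy":0,"dz":0,"ax":0,"ay":0,"az":0},{"dx":0,"dy":0,"dz":0,"ax":0,"ay":0,"az":0}]'
python3 -c "
from h import *
tcp(); s=bot.read_state(); c=cam('wrist'); save(c,'w8.png'); t=cam('top'); save(t,'t8.png')
hsv=cv2.cvtColor(c['img'],cv2.COLOR_RGB2HSV).astype(int)
for b in blobs(((hsv[:,:,0]<8)|(hsv[:,:,0]>172))&(hsv[:,:,1]>120)&(hsv[:,:,2]>60),20): print(b[0],b[1],lo(ray(c,*b[1],.062)))"
```

```text
time: 12.57
tool_pos: [0.5407, -0.1412, 0.1986]
tcp_rot: [-0.356, -3.121, -0.0]
wrist_force: [-1.8, 0.4, 0.8]
width: 0.142
grip_force: 0.8
t 12.5667 tcp loader [-85.9   0.1] z 198.6 toolx rel -x deg 0.25 z [-0.001  0.    -1.   ] F [-1.8  0.4  0.8] w 0.142
time: 12.9
tool_pos: [0.5414, -0.1413, 0.1986]
tcp_rot: [-0.355, -3.12, -0.001]
wrist_force: [-4.7, 2.9, 4.8]
width: 0.137
grip_force: 2.6
t 12.9 tcp loader [-85.2   0.1] z 198.6 toolx rel -x deg 0.25 z [-0.002  0.001 -1.   ] F [-4.7  2.9  4.8] w 0.137
876 [277.61073059 339.60159817] [-66.8  -0.4]
```

Contact force has risen to about 5 N, so the vial is bottomed in the pocket. I'll back off, rise and check.

```bash
python3 -m jog '[{"dx":5,"dy":0,"dz":0,"ax":0,"ay":0,"az":0},{"dx":10,"dy":0,"dz":0,"ax":0,"ay":0,"az":0},{"dx":15,"dy":0,"dz":0,"ax":0,"ay":0,"az":0},{"dx":5,"dy":0,"dz":-15,"ax":0,"ay":0,"az":0},{"dx":0,"dy":0,"dz":-30,"ax":0,"ay":0,"az":0},{"dx":0,"dy":0,"dz":-35,"ax":0,"ay":0,"az":0},{"dx":0,"dy":0,"dz":-40,"ax":0,"ay":0,"az":0},{"dx":0,"dy":0,"dz":-40,"ax":0,"ay":0,"az":0},{"dx":0,"dy":0,"dz":-30,"ax":0,"ay":0,"az":0},{"dx":0,"dy":0,"dz":0,"ax":0,"ay":0,"az":0},{"dx":0,"dy":0,"dz":0,"ax":0,"ay":0,"az":0}]' 0.14
python3 - <<'E'
from h import *
c=cam('wrist'); wheel(c,'wrist8.png'); caps(c)
E
```

```text
time: 13.92
tool_pos: [0.5083, -0.1339, 0.3917]
tcp_rot: [0.355, 3.114, -0.002]
wrist_force: [-0.7, 0.1, -0.4]
width: 0.145
grip_force: 0.0
t 13.9667 tcp loader [-119.9   -0.2] z 389.2 toolx rel -x deg 0.25 z [ 0.002 -0.001 -1.   ] F [-0.6  0.1 -0.2] w 0.142
dot 11 [273. 300.] r 29 ang 347
dot 13 [281. 300.] r 29 ang 6
dot 13 [273. 306.] r 38 ang 349
dot 12 [280. 307.] r 38 ang 4
large 640 [339. 138.] [-173.    57.3]
small 358 [278. 244.] [-59.3  -0. ]
```

The small vial is home at (-59, 0), and four dots opposite confirm it is in the one-dot pocket. Next, index the wheel.

```bash
python3 -m jog '[{"dx":-24,"dy":17,"dz":0,"ax":0,"ay":0,"az":0},{"dx":-24,"dy":17,"dz":0,"ax":0,"ay":0,"az":0},{"dx":-25,"dy":16,"dz":0,"ax":0,"ay":0,"az":0},{"dx":0,"dy":0,"dz":25,"ax":0,"ay":0,"az":0},{"dx":0,"dy":0,"dz":35,"ax":0,"ay":0,"az":0},{"dx":0,"dy":0,"dz":35,"ax":0,"ay":0,"az":0},{"dx":0,"dy":0,"dz":35,"ax":0,"ay":0,"az":0},{"dx":0,"dy":0,"dz":25,"ax":0,"ay":0,"az":0},{"dx":0,"dy":0,"dz":11,"ax":0,"ay":0,"az":0},{"dx":0,"dy":0,"dz":0,"ax":0,"ay":0,"az":0},{"dx":0,"dy":0,"dz":0,"ax":0,"ay":0,"az":0},{"dx":0,"dy":0,"dz":0,"ax":0,"ay":0,"az":0}]' 0
python3 -c "
from h import *
tcp()"
```

```text
time: 14.97
tool_pos: [0.591, -0.1016, 0.2241]
tcp_rot: [0.355, 3.119, -0.0]
wrist_force: [-0.1, -0.3, 0.6]
width: 0.002
grip_force: 0.0
t 14.9667 tcp loader [-46.1  50.2] z 224.1 toolx rel -x deg 0.25 z [ 0.002 -0.001 -1.   ] F [-0.1 -0.3  0.6] w 0.002
```

```bash
python3 -m jog '[{"dx":0,"dy":-4,"dz":0,"ax":0,"ay":0,"az":0},{"dx":0,"dy":-4,"dz":0,"ax":0,"ay":0,"az":0},{"dx":0,"dy":-3,"dz":0,"ax":0,"ay":0,"az":0},{"dx":0,"dy":-3,"dz":0,"ax":0,"ay":0,"az":0},{"dx":0,"dy":-3,"dz":0,"ax":0,"ay":0,"az":0},{"dx":0,"dy":-3,"dz":0,"ax":0,"ay":0,"az":0},{"dx":0,"dy":-3,"dz":0,"ax":0,"ay":0,"az":0},{"dx":0,"dy":-3,"dz":0,"ax":0,"ay":0,"az":0},{"dx":0,"dy":-3,"dz":0,"ax":0,"ay":0,"az":0},{"dx":0,"dy":-3,"dz":0,"ax":0,"ay":0,"az":0},{"dx":0,"dy":-3,"dz":0,"ax":0,"ay":0,"az":0},{"dx":0,"dy":-3,"dz":0,"ax":0,"ay":0,"az":0},{"dx":0,"dy":-3,"dz":0,"ax":0,"ay":0,"az":0},{"dx":0,"dy":-3,"dz":0,"ax":0,"ay":0,"az":0},{"dx":0,"dy":-3,"dz":0,"ax":0,"ay":0,"az":0},{"dx":0,"dy":-3,"dz":0,"ax":0,"ay":0,"az":0},{"dx":0,"dy":-3,"dz":0,"ax":0,"ay":0,"az":0},{"dx":0,"dy":0,"dz":0,"ax":0,"ay":0,"az":0},{"dx":0,"dy":0,"dz":0,"ax":0,"ay":0,"az":0},{"dx":0,"dy":0,"dz":0,"ax":0,"ay":0,"az":0}]'; python3 -m jog '[{"dx":0,"dy":4,"dz":-10,"ax":0,"ay":0,"az":0},{"dx":0,"dy":0,"dz":-30,"ax":0,"ay":0,"az":0},{"dx":0,"dy":0,"dz":-35,"ax":0,"ay":0,"az":0},{"dx":10,"dy":0,"dz":-35,"ax":0,"ay":0,"az":0},{"dx":20,"dy":0,"dz":-30,"ax":0,"ay":0,"az":0},{"dx":25,"dy":0,"dz":-25,"ax":0,"ay":0,"az":0},{"dx":20,"dy":0,"dz":0,"ax":0,"ay":0,"az":0},{"dx":0,"dy":0,"dz":0,"ax":0,"ay":0,"az":0},{"dx":0,"dy":0,"dz":0,"ax":0,"ay":0,"az":0}]'
python3 - <<'E'
from h import *
c=cam('wrist'); wheel(c,'wrist9.png'); caps(c)
E
```

```text
time: 16.63
tool_pos: [0.5787, -0.153, 0.2234]
tcp_rot: [0.356, 3.119, 0.001]
wrist_force: [2.5, 4.8, -1.5]
width: -0.003
grip_force: 2.5
time: 17.38
tool_pos: [0.5054, -0.1325, 0.3892]
tcp_rot: [0.356, 3.119, -0.002]
wrist_force: [0.7, -0.4, -0.0]
width: 0.002
grip_force: 0.0
t 17.4333 tcp loader [-121.7    0.6] z 388.4 toolx rel -x deg 0.24 z [ 0.001 -0.001 -1.   ] F [-0.1  0.3  0.3] w -0.002
large 644 [338. 143.] [-173.    57.2]
small 361 [231. 266.] [-38.5 -52.5]
```

```bash
python3 - <<'E'
from h import *
c=cam('wrist')
a=proj(c,wo(-62,0,36));print(a, proj(c,wo(0,0,36)))
im=c['img'][190:330,190:370].copy()
im=cv2.resize(im,None,fx=4,fy=4,interpolation=cv2.INTER_CUBIC)
for k in range(6):
    for r,z,col in((48,70,(255,0,0)),(38,36,(0,200,0))):
        t=np.radians(30+60*k if z==70 else 60*k);p=(proj(c,wo(r*np.cos(t),r*np.sin(t),z))-[190,190])*4+2
        if (p>0).all() and p[0]<716 and p[1]<556: cv2.circle(im,tuple(int(v) for v in p),5,col,1)
cv2.imwrite('pics/w10.png',im[:,:,::-1])
E
```

```text
[277.86929033 238.22749511] [277.73863479 285.29117815]
```

View pics/w10.png

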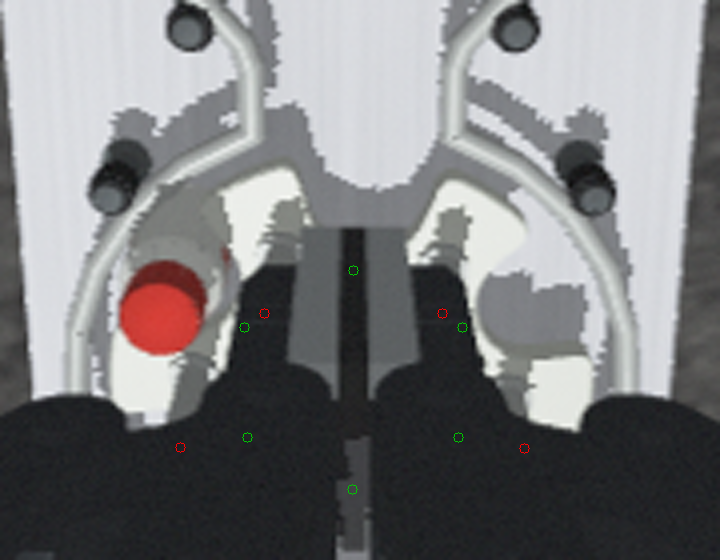

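The gate pocket looks centred on the lane, and the small vial (red cap at (162,308) in the crop) sits in its pocket one step on. I'll go over the large vial and check the dots from there.

```bash
python3 -m jog '[{"dx":25,"dy":28,"dz":0,"ax":0,"ay":0,"az":0},{"dx":26,"dy":28,"dz":0,"ax":0,"ay":0,"az":0},{"dx":0,"dy":0,"dz":0,"ax":0,"ay":0,"az":0},{"dx":0,"dy":0,"dz":0,"ax":0,"ay":0,"az":0},{"dx":0,"dy":0,"dz":0,"ax":0,"ay":0,"az":0}]' 0.68 20
python3 - <<'E'
from h import *
c=cam('wrist'); wheel(c,'wrist11.png'); caps(c)
E
```

```text
time: 17.9
tool_pos: [0.4697, -0.0663, 0.3872]
tcp_rot: [-0.354, -3.121, 0.001]
wrist_force: [-0.4, 0.3, 0.5]
width: 0.68
grip_force: 0.0
t 17.95 tcp loader [-172.    56.4] z 387.4 toolx rel -x deg 0.26 z [-0.    -0.001 -1.   ] F [0.1 0.3 0.6] w 0.677
dot 12 [230. 296.] r 36 ang 184
dot 13 [238. 297.] r 37 ang 169
dot 5 [257. 305.] r 38 ang 128
dot 12 [259. 311.] r 36 ang 115
dot 12 [262. 317.] r 38 ang 100
dot 10 [214. 330.] r 29 ang 297
dot 10 [253. 330.] r 28 ang 63
dot 13 [259. 333.] r 38 ang 62
dot 13 [217. 336.] r 30 ang 315
dot 9 [249. 335.] r 28 ang 44
dot 14 [255. 339.] r 38 ang 47
dot 12 [228. 340.] r 29 ang 345
dot 12 [236. 340.] r 29 ang 4
large 565 [278. 196.] [-172.5   56.4]
```

The two-dot pocket is at the gate. Lower over the large vial and grip it.

```bash
python3 -m jog '[{"dx":0,"dy":0,"dz":30,"ax":0,"ay":0,"az":0},{"dx":0,"dy":0,"dz":35,"ax":0,"ay":0,"az":0},{"dx":0,"dy":0,"dz":35,"ax":0,"ay":0,"az":0},{"dx":0,"dy":0,"dz":30,"ax":0,"ay":0,"az":0},{"dx":0,"dy":0,"dz":25,"ax":0,"ay":0,"az":0},{"dx":0,"dy":0,"dz":20,"ax":0,"ay":0,"az":0},{"dx":0,"dy":0,"dz":12,"ax":0,"ay":0,"az":0},{"dx":0,"dy":0,"dz":0,"ax":0,"ay":0,"az":0},{"dx":0,"dy":0,"dz":0,"ax":0,"ay":0,"az":0}]'
python3 -m jog '[{"dx":0,"dy":0,"dz":0,"ax":0,"ay":0,"az":0},{"dx":0,"dy":0,"dz":0,"ax":0,"ay":0,"az":0},{"dx":0,"dy":0,"dz":0,"ax":0,"ay":0,"az":0},{"dx":0,"dy":0,"dz":0,"ax":0,"ay":0,"az":0},{"dx":0,"dy":0,"dz":0,"ax":0,"ay":0,"az":0},{"dx":0,"dy":0,"dz":0,"ax":0,"ay":0,"az":0}]' 0 20; python3 -c "
from h import *
tcp()"
```

```text
time: 18.7
tool_pos: [0.4692, -0.0669, 0.1998]
tcp_rot: [-0.357, -3.119, 0.0]
wrist_force: [0.5, 0.0, 0.3]
width: 0.68
grip_force: 0.0
time: 19.2
tool_pos: [0.4699, -0.0665, 0.202]
tcp_rot: [0.355, 3.118, -0.001]
wrist_force: [-0.3, -1.3, 6.0]
width: 0.395
grip_force: 20.4
t 19.2 tcp loader [-171.9   56.6] z 202.0 toolx rel -x deg 0.26 z [ 0.003 -0.001 -1.   ] F [-0.3 -1.3  6. ] w 0.395
```

```bash
python3 -m jog '[{"dx":-3,"dy":-6,"dz":0,"ax":0,"ay":0,"az":0},{"dx":-3,"dy":-6,"dz":0,"ax":0,"ay":0,"az":0},{"dx":-3,"dy":-6,"dz":0,"ax":0,"ay":0,"az":0},{"dx":-3,"dy":-6,"dz":0,"ax":0,"ay":0,"az":0},{"dx":-3,"dy":-6,"dz":0,"ax":0,"ay":0,"az":0},{"dx":-3,"dy":-6,"dz":0,"ax":0,"ay":0,"az":0},{"dx":-3,"dy":-6,"dz":0,"ax":0,"ay":0,"az":0},{"dx":-3,"dy":-6,"dz":0,"ax":0,"ay":0,"az":0},{"dx":-2,"dy":-6,"dz":0,"ax":0,"ay":0,"az":0},{"dx":0,"dy":-3,"dz":0,"ax":0,"ay":0,"az":0},{"dx":0,"dy":0,"dz":0,"ax":0,"ay":0,"az":0},{"dx":0,"dy":0,"dz":0,"ax":0,"ay":0,"az":0}]'; python3 -c "
from h import *
tcp(); c=cam('wrist');caps(c)"
python3 -m jog '[{"dx":0,"dy":0,"dz":0,"ax":0,"ay":0,"az":0},{"dx":0,"dy":0,"dz":0,"ax":0,"ay":0,"az":0},{"dx":0,"dy":0,"dz":0,"ax":0,"ay":0,"az":0},{"dx":0,"dy":0,"dz":-10,"ax":0,"ay":0,"az":0},{"dx":0,"dy":0,"dz":-25,"ax":0,"ay":0,"az":0},{"dx":0,"dy":0,"dz":-30,"ax":0,"ay":0,"az":0},{"dx":0,"dy":0,"dz":-20,"ax":0,"ay":0,"az":0},{"dx":20,"dy":0,"dz":0,"ax":0,"ay":0,"az":0},{"dx":22,"dy":0,"dz":0,"ax":0,"ay":0,"az":0},{"dx":0,"dy":0,"dz":0,"ax":0,"ay":0,"az":0},{"dx":0,"dy":0,"dz":0,"ax":0,"ay":0,"az":0}]' 0.53
```

```text
time: 20.2
tool_pos: [0.4823, -0.1273, 0.2021]
tcp_rot: [0.357, 3.119, 0.002]
wrist_force: [0.1, 3.0, 8.5]
width: 0.391
grip_force: 20.7
t 20.2 tcp loader [-145.9    0.2] z 202.1 toolx rel -x deg 0.21 z [ 0.002  0.001 -1.   ] F [0.1 3.  8.5] w 0.391
large 3198 [278. 319.] [-140.9   -0. ]
time: 21.17
tool_pos: [0.4396, -0.1179, 0.2859]
tcp_rot: [-0.356, -3.121, -0.0]
wrist_force: [0.7, -0.0, -0.9]
width: 0.529
grip_force: 0.0
```

```bash
python3 -m jog '[{"dx":0,"dy":0,"dz":0,"ax":0,"ay":0,"az":0},{"dx":0,"dy":0,"dz":0,"ax":0,"ay":0,"az":0},{"dx":0,"dy":0,"dz":0,"ax":0,"ay":0,"az":0},{"dx":0,"dy":0,"dz":30,"ax":0,"ay":0,"az":0},{"dx":0,"dy":0,"dz":30,"ax":0,"ay":0,"az":0},{"dx":0,"dy":0,"dz":25,"ax":0,"ay":0,"az":0},{"dx":0,"dy":0,"dz":0,"ax":0,"ay":0,"az":0},{"dx":0,"dy":0,"dz":0,"ax":0,"ay":0,"az":0}]' 0.14
python3 -c "
from h import *
tcp()"
python3 -m jog '[{"dx":-6,"dy":0,"dz":0,"ax":0,"ay":0,"az":0},{"dx":-6,"dy":0,"dz":0,"ax":0,"ay":0,"az":0},{"dx":-5,"dy":0,"dz":0,"ax":0,"ay":0,"az":0},{"dx":-5,"dy":0,"dz":0,"ax":0,"ay":0,"az":0},{"dx":-5,"dy":0,"dz":0,"ax":0,"ay":0,"az":0},{"dx":-5,"dy":0,"dz":0,"ax":0,"ay":0,"az":0},{"dx":-5,"dy":0,"dz":0,"ax":0,"ay":0,"az":0},{"dx":-5,"dy":0,"dz":0,"ax":0,"ay":0,"az":0},{"dx":-5,"dy":0,"dz":0,"ax":0,"ay":0,"az":0},{"dx":-5,"dy":0,"dz":0,"ax":0,"ay":0,"az":0},{"dx":-5,"dy":0,"dz":0,"ax":0,"ay":0,"az":0},{"dx":-5,"dy":0,"dz":0,"ax":0,"ay":0,"az":0},{"dx":-5,"dy":0,"dz":0,"ax":0,"ay":0,"az":0},{"dx":-4,"dy":0,"dz":0,"ax":0,"ay":0,"az":0},{"dx":-4,"dy":0,"dz":0,"ax":0,"ay":0,"az":0},{"dx":-4,"dy":0,"dz":0,"ax":0,"ay":0,"az":0},{"dx":-4,"dy":0,"dz":0,"ax":0,"ay":0,"az":0},{"dx":0,"dy":0,"dz":0,"ax":0,"ay":0,"az":0},{"dx":0,"dy":0,"dz":0,"ax":0,"ay":0,"az":0}]'
python3 -c "
from h import *
tcp(); c=cam('wrist');caps(c); save(c,'wrist12.png')"
```

```text
time: 21.83
tool_pos: [0.4399, -0.1179, 0.1993]
tcp_rot: [-0.355, -3.117, -0.001]
wrist_force: [0.3, -0.2, 0.5]
width: 0.139
grip_force: 0.0
t 21.8333 tcp loader [-189.3   -0.3] z 199.3 toolx rel -x deg 0.25 z [-0.004  0.001 -1.   ] F [ 0.3 -0.2  0.5] w 0.139
time: 23.42
tool_pos: [0.5218, -0.1369, 0.2007]
tcp_rot: [0.356, 3.121, -0.0]
wrist_force: [0.7, -0.4, -0.2]
width: 0.139
grip_force: 0.0
t 23.4167 tcp loader [-1.053e+02 -1.000e-01] z 200.7 toolx rel -x deg 0.25 z [ 0.001 -0.    -1.   ] F [ 0.7 -0.4 -0.2] w 0.139
```

```bash
cat >> h.py <<'E'
def close(c):
    hsv=cv2.cvtColor(c['img'],cv2.COLOR_RGB2HSV).astype(int)
    for n,m,z in (('large',(abs(hsv[:,:,0]-24)<8)&(hsv[:,:,1]>120)&(hsv[:,:,2]>50),.07),('small',((hsv[:,:,0]<8)|(hsv[:,:,0]>172))&(hsv[:,:,1]>120)&(hsv[:,:,2]>60),.062)):
        for b in blobs(m,40): print(n,b[0],b[1].round(),lo(ray(c,*b[1],z)))
E
python3 -c "
from h import *
c=cam('wrist');close(c)"
python3 -m jog '[{"dx":-3,"dy":0,"dz":0,"ax":0,"ay":0,"az":0},{"dx":-3,"dy":0,"dz":0,"ax":0,"ay":0,"az":0},{"dx":-3,"dy":0,"dz":0,"ax":0,"ay":0,"az":0},{"dx":-2,"dy":0,"dz":0,"ax":0,"ay":0,"az":0},{"dx":0,"dy":0,"dz":0,"ax":0,"ay":0,"az":0},{"dx":0,"dy":0,"dz":0,"ax":0,"ay":0,"az":0}]'
python3 -c "
from h import *
tcp();c=cam('wrist');close(c)"
```

```text
large 200 [278. 299.] [-110.9   -0.6]
large 572 [278. 343.] [-90.   -0.5]
time: 24.02
tool_pos: [0.5317, -0.1389, 0.2005]
tcp_rot: [-0.355, -3.119, -0.001]
wrist_force: [-3.7, 2.9, 3.6]
width: 0.142
grip_force: 2.5
t 24.0167 tcp loader [-95.2   0.3] z 200.5 toolx rel -x deg 0.25 z [-0.002  0.001 -1.   ] F [-3.7  2.9  3.6] w 0.142
large 204 [278. 297.] [-1.017e+02 -1.000e-01]
large 624 [278. 343.] [-80.5  -0. ]
```

```bash
python3 -m jog '[{"dx":-1,"dy":0,"dz":0,"ax":0,"ay":0,"az":0},{"dx":-1,"dy":0,"dz":0,"ax":0,"ay":0,"az":0},{"dx":0,"dy":0,"dz":0,"ax":0,"ay":0,"az":0},{"dx":0,"dy":0,"dz":0,"ax":0,"ay":0,"az":0}]'
python3 -c "
from h import *
tcp()"
python3 -m jog '[{"dx":-1,"dy":0,"dz":0,"ax":0,"ay":0,"az":0},{"dx":-1,"dy":0,"dz":0,"ax":0,"ay":0,"az":0},{"dx":0,"dy":0,"dz":0,"ax":0,"ay":0,"az":0},{"dx":0,"dy":0,"dz":0,"ax":0,"ay":0,"az":0}]'
python3 -c "
from h import *
tcp();c=cam('wrist');close(c)"
```

```text
time: 24.4
tool_pos: [0.5333, -0.1392, 0.2004]
tcp_rot: [-0.355, -3.119, -0.002]
wrist_force: [-5.2, 4.3, 4.3]
width: 0.136
grip_force: 3.0
t 24.4 tcp loader [-93.5   0.4] z 200.4 toolx rel -x deg 0.24 z [-0.003  0.001 -1.   ] F [-5.2  4.3  4.3] w 0.136
time: 24.73
tool_pos: [0.5352, -0.1396, 0.2004]
tcp_rot: [-0.355, -3.118, -0.002]
wrist_force: [-5.5, 4.0, 4.2]
width: 0.141
grip_force: 3.5
t 24.7333 tcp loader [-91.7   0.4] z 200.4 toolx rel -x deg 0.25 z [-0.003  0.002 -1.   ] F [-5.5  4.   4.2] w 0.141
large 203 [278. 297.] [-98.3   0. ]
large 616 [278. 343.] [-77.1   0.1]
```

```bash
python3 -m jog '[{"dx":-1,"dy":0,"dz":0,"ax":0,"ay":0,"az":0},{"dx":-0.5,"dy":0,"dz":0,"ax":0,"ay":0,"az":0},{"dx":0,"dy":0,"dz":0,"ax":0,"ay":0,"az":0},{"dx":0,"dy":0,"dz":0,"ax":0,"ay":0,"az":0}]'
python3 -c "
from h import *
tcp()"
python3 -m jog '[{"dx":-1,"dy":0,"dz":0,"ax":0,"ay":0,"az":0},{"dx":-0.5,"dy":0,"dz":0,"ax":0,"ay":0,"az":0},{"dx":0,"dy":0,"dz":0,"ax":0,"ay":0,"az":0},{"dx":0,"dy":0,"dz":0,"ax":0,"ay":0,"az":0}]'
python3 -c "
from h import *
tcp();c=cam('wrist');close(c)"
```

```text
time: 25.12
tool_pos: [0.5365, -0.1398, 0.2003]
tcp_rot: [-0.355, -3.118, -0.002]
wrist_force: [-5.3, 5.0, 4.8]
width: 0.142
grip_force: 3.6
t 25.1167 tcp loader [-90.3   0.5] z 200.3 toolx rel -x deg 0.25 z [-0.003  0.002 -1.   ] F [-5.3  5.   4.8] w 0.142
time: 25.45
tool_pos: [0.5372, -0.14, 0.2003]
tcp_rot: [-0.355, -3.115, -0.003]
wrist_force: [-8.6, 4.3, 9.0]
width: 0.14
grip_force: 5.4
t 25.45 tcp loader [-89.6   0.5] z 200.3 toolx rel -x deg 0.25 z [-0.006  0.002 -1.   ] F [-8.6  4.3  9. ] w 0.14
large 204 [278. 297.] [-96.6   0.1]
large 616 [278. 343.] [-75.5   0.2]
```

At TCP x = -89.6 the force jumps. That is exactly where the large vial should bottom, judging by the small vial's contact point. Back off and check.

```bash
python3 -m jog '[{"dx":3,"dy":0,"dz":0,"ax":0,"ay":0,"az":0},{"dx":10,"dy":0,"dz":0,"ax":0,"ay":0,"az":0},{"dx":15,"dy":0,"dz":0,"ax":0,"ay":0,"az":0},{"dx":15,"dy":0,"dz":-15,"ax":0,"ay":0,"az":0},{"dx":15,"dy":0,"dz":-30,"ax":0,"ay":0,"az":0},{"dx":15,"dy":0,"dz":-35,"ax":0,"ay":0,"az":0},{"dx":10,"dy":0,"dz":-38,"ax":0,"ay":0,"az":0},{"dx":0,"dy":0,"dz":-40,"ax":0,"ay":0,"az":0},{"dx":0,"dy":0,"dz":-30,"ax":0,"ay":0,"az":0},{"dx":0,"dy":0,"dz":0,"ax":0,"ay":0,"az":0},{"dx":0,"dy":0,"dz":0,"ax":0,"ay":0,"az":0}]' 0.14
python3 - <<'E'
from h import *
c=cam('wrist'); wheel(c,'wrist13.png'); caps(c)
im=cv2.resize(c['img'][220:370,190:370],None,fx=4,fy=4,interpolation=cv2.INTER_CUBIC)
for x,y,z in [(-62,0,70),(-31,-53.7,62)]+[(48*np.cos(t),48*np.sin(t),70) for t in np.radians([30,90,150,210,270,330])]:
    p=(proj(c,wo(x,y,z))-[190,220])*4+2; cv2.circle(im,tuple(int(v) for v in p),5,(0,255,0),2)
cv2.imwrite('pics/w14.png',im[:,:,::-1])
E
```

```text
time: 26.42
tool_pos: [0.4588, -0.1226, 0.3917]
tcp_rot: [0.355, 3.114, -0.003]
wrist_force: [-0.0, 0.4, -0.3]
width: 0.141
grip_force: 0.0
t 26.4667 tcp loader [-170.7   -0.5] z 389.4 toolx rel -x deg 0.24 z [ 0.003 -0.001 -1.   ] F [ 0.1 -0.1 -1. ] w 0.138
dot 12 [262. 330.] r 30 ang 317
dot 12 [274. 334.] r 29 ang 347
dot 10 [281. 334.] r 29 ang 6
dot 11 [270. 340.] r 40 ang 343
dot 10 [277. 340.] r 38 ang 357
dot 9 [284. 340.] r 39 ang 11
large 468 [279. 287.] [-62.5   0.2]
```

View pics/w14.png

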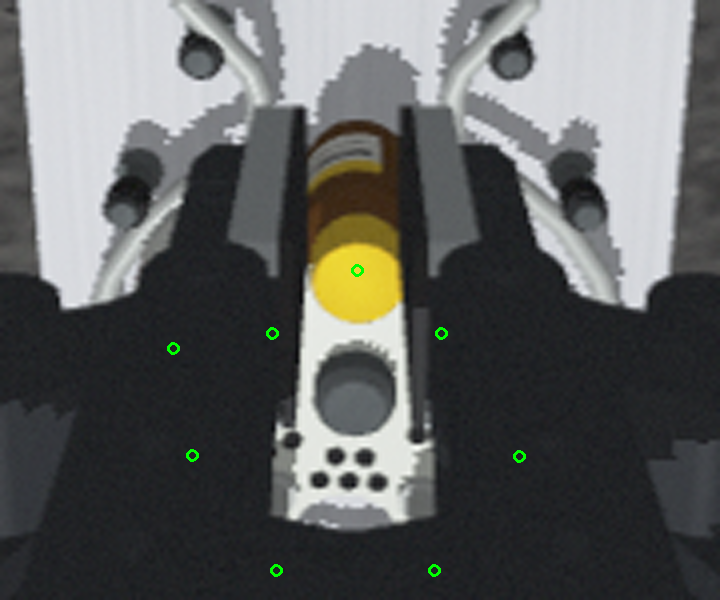

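The large vial (yellow cap at (357,280) in the crop) stands upright on the gate point. The five-dot group is directly opposite, so the two-dot pocket is seated. Now a numeric check of the small vial from clear of the wheel.

```bash
python3 -m jog '[{"dx":-10,"dy":25,"dz":0,"ax":0,"ay":0,"az":0},{"dx":-20,"dy":25,"dz":0,"ax":0,"ay":0,"az":0},{"dx":-20,"dy":25,"dz":0,"ax":0,"ay":0,"az":0},{"dx":0,"dy":25,"dz":0,"ax":0,"ay":0,"az":0},{"dx":0,"dy":0,"dz":0,"ax":0,"ay":0,"az":0},{"dx":0,"dy":0,"dz":0,"ax":0,"ay":0,"az":0}]' 0
python3 - <<'E'
from h import *
c=cam('wrist'); wheel(c,'wrist15.png'); caps(c)
for n in('top','side'):
    print(n); caps(cam(n))
E
```

```text
time: 26.97
tool_pos: [0.5289, -0.0351, 0.3858]
tcp_rot: [-0.351, -3.117, 0.001]
wrist_force: [0.2, 0.2, -0.6]
width: 0.004
grip_force: 0.0
t 27.0167 tcp loader [-121.8  100. ] z 386.2 toolx rel -x deg 0.33 z [-0.004 -0.    -1.   ] F [-0.2 -1.   0.1] w 0.0
dot 17 [198. 261.] r 37 ang 171
dot 3 [192. 261.] r 36 ang 183
dot 17 [217. 269.] r 37 ang 132
dot 13 [168. 273.] r 37 ang 239
dot 17 [221. 276.] r 36 ang 117
dot 15 [225. 282.] r 38 ang 102
dot 15 [171. 291.] r 30 ang 279
dot 14 [164. 294.] r 39 ang 283
dot 14 [176. 297.] r 28 ang 298
dot 17 [169. 300.] r 38 ang 298
large 563 [181. 252.] [-63.   -0.8]
small 326 [135. 271.] [-35.7 -56.9]
top
large 76 [295. 206.] [-62.7   0.5]
side
```

```bash
python3 -c "
from workcell import bot
print(bot.finish_job())"
```

```text
the job is handed in; nothing more can be done
None
```

I loaded both vials in order and handed the job in at about 27 s: the small vial is in the one-dot pocket, against the guide rail about 5 mm outside the pocket centre after indexing, and the large vial is home in the two-dot pocket at the gate.

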